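Load the drilling station and start it

ROBOT

A 6-joint arm with a two-finger parallel gripper is mounted at the origin on the work surface. World frame = base frame: x ahead of the robot, y to its left, z up, the work surface at z = 0. Lengths are in mm, angles in rad, forces in N, time in s.
With the tool pointing down it reaches from about 300 to 775 mm from the base axis. Payload 14.6 kg.
Tool frame: the origin (TCP) lies at the very end of the fingers, on their centre line; the grasp point (between the pads) lies behind it (arm.tcp_to_grasp is the z of the grasp point in the tool frame, in mm); z points along the fingers, y is the direction in which the jaws open and shut (so a half turn about z gives the same grasp; the last joint's range is limited). The gripper opens to 94 mm and grips with 3 to 60 N. Pads are 16 mm wide; open, the fingers measure 119 mm over their backs; the gripper's body (75 mm by 177 mm) begins 78 mm behind the grasp point.
Start: joints at [-1.41, 0.3, 1.521, -0, 1.321, -0.067], TCP at [124.203, -535.783, 205.446] pointing down, gripper open.
Joint ranges: [-3.03, 3.03], [-0.79, 2.21], [0.23, 2.52], [-1.04, 4.18], [0, 3.07], [-2.55, 2.55]. Speed limits (rad/s): [2.22, 2.22, 2.57, 3.14, 3.14, 3.14].

INTERFACE

Orientations are given as a 3x3 rotation matrix whose columns are the frame's x, y, z axes.
In Python, from rig import read_state, grab_frame, arm gives the robot as it stands. The module is installed in compiled form; this text tells all that it offers.
- The arm moves only by the tool move_arm, never from a script. Its argument "deltas" is a list that holds one entry, the list of rows, each a list of 5 numbers: the opening, from 0 (shut) to 1 (fully open), then the shift along the tool's x, y, z in cm, then the turn about the tool's z in degrees. A call has 1 to 12 rows; each row is the pose to reach, as a shift and turn from the pose commanded when the call began, along the tool's axes at that moment; what a row does not reach only later rows make up. A row lasts 1/10 s, in which the tool goes at most 50 mm and 8.59 degrees, less where a joint would pass 70% of its speed; a pose out of reach is approached as far as the arm can. A call with a gripper value outside its range is refused whole. The fingers move at their own pace and stop on an object; "newtons" is the grip in N (left out, the last holds). Time passes only in rows, so rows that repeat a pose let the fingers close. It gives the time, the measured TCP pose, the force and the opening at its end, in the units of the state.
- read_state(): the state, without advancing time (a new reading comes with each control period).
- grab_frame(name): name is "side" or "top"; returns a dict with "color" (384x512x3 uint8, red, green, blue), "fov_y" (degrees; the focal length in pixels is half the picture's height over the tangent of half this angle, whatever the lens; pixels are square), "cx", "cy" (the principal point, pixels), "pose" (4x4, takes a point from camera to world coordinates). Camera axes: x right, y down, z forward; pixel columns grow to the right and rows downward; lengths in mm; the calibration is good to about 2 mm. A picture is of the moment at which its call begins. There is no depth.
- arm.sign_off(): hands the job in, once; it reports no verdict.
The state is a dict: "time_s": time; "q": joint angles; "joint_velocities": joint speeds; "joint_efforts": joint torques, N m; "position": TCP position; "ee_rot": TCP orientation; "wrist_force": force on the tool from outside, world axes, zero at the start; "wrist_torque": the same for the moment, N m; "gripper_width": opening from 0.0 (shut) to 1.0 (fully open).
Only numpy, scipy, OpenCV 4.12 (cv2) and the standard library are available. Lean on these libraries where they do the work, as an engineer would, in place of code of your own. Each camera call takes 0.05 s, during which the arm holds its last target. There are 200 camera calls.

TASK

Load the drilling station: with the fingertips, roll the hub blank that lies at the low end of the sloping gutter up to the stop plate, over the sprung catch, so that it cannot roll back. Then press the flat start button on the control box all the way down; leave the mushroom-headed stop button alone, and do not press start before the blank is home. Do not pick the blank up, do not knock it up the slope with a blow or ram it into the stop plate, and leave everything else on the bench where it stands.

Things in the scene. Friction and masses are not known exactly. Their poses are not given: they have to be found in the camera images.
- hub: The hub blank to be loaded: a solid aluminium cylinder, 60 mm diameter, 50 mm long, about 0.38 kg, with a dark 14 mm mark of a bore in each end face (solid for touching). Origin at its centre; own z is the cylinder's axis, which lies level across the gutter. Own x and y turn as it rolls. At the start it rests against the lip at the gutter's low end (centre at gutter x = -0.126).
- gutter: Steel channel of the drilling station, sloping 8 degrees, fixed. Origin on its floor at mid-width, 68 mm above the bench. x runs along the floor up the slope to the stop plate, y across, z square to the floor. Floor 54 mm wide between walls 3 mm thick, 16 mm high (the blank's centre is 30 mm above the floor, so it stands well proud of the walls). Place and heading differ from run to run.
- lip (a point): Middle of the top edge of the lip at the gutter's low end (3 mm thick, 8 mm high, inner face at gutter x = -0.147); nothing stands beyond it.
- station: Grey base plate of the station, 500 x 130 x 10 mm, flat on the bench, fixed, from x = -0.15 to 0.35. Origin on the bench below the gutter's origin, x as the gutter's but level. Behind the stop plate an air drill, 49 mm in diameter, continues the gutter's line up to gutter x = 0.356, nowhere more than 60 mm above the line of the floor.
- stop: Stop plate across the upper end of the gutter, 60 mm wide, 10 mm thick, up to 52 mm above the floor, square to the floor, with a brass drill bush. Its frame coincides with the gutter's; the face that the blank meets is at x = 0.1305.
- home (a point): Where the blank's centre lies when it is fully home against the stop plate: gutter x = 0.1005, 30 mm above the floor.
- catch_tip (a point): Middle of the free edge of the catch, a 20 mm wide wedge in the middle of the gutter floor. Raised, the edge stands 12 mm above the floor at gutter x = 0.078.
- catch (a joint): Angle of the sprung catch, rad. 0 = fully raised, about 0.3 = pressed flush. Hinged at its low end (gutter x = 0.038). A blank rolled up the slope presses it down (light spring, 1.2 to 1.8 N at the edge); as the blank nears the stop plate the catch springs up behind it and holds it against the plate. It then reads about 0.04.
- panel: Control box fixed to the bench, grey, 135 x 75 x 50 mm. Origin at the centre of its underside, x along its length. Its place and heading differ from run to run. On top, 72 mm apart, are two black push buttons: the flat start button at x = -0.036 and the mushroom-headed stop button, 39 mm across and 31 mm tall, at x = +0.036.
- start_top (a point): Centre of the top face of the flat start button, 26 mm across, pressed straight down.
- start (a joint): Travel of the start button, m: 0 = up, 0.006 = fully down; needs about 4 N; springs back.
- mushroom_top (a point): Centre of the top of the mushroom-headed stop button.
- mushroom (a joint): Travel of the mushroom-headed stop button, m: 0 = up, 0.006 = fully down; springs back.
- spare_a: Spare hub blank like the other, standing on end on the bench on the far side of the station, 50 mm tall; not needed. Origin at its centre.
- spare_b: Spare hub blank, standing on end on the bench between the station and the robot; not needed. Origin at its centre.
- f_clamp: F-clamp lying on the bench, 300 mm long, 100 mm wide, amber jaws; not needed. Origin under its middle.
- c_clamp: Dark teal C-clamp lying on the bench, about 250 x 100 mm; not needed. Origin under its middle.
- tin: White filler tin, 90 mm diameter, 85 mm tall; not needed. Origin at the centre of its underside.
- tape: Roll of masking tape lying flat, 104 mm diameter, 24 mm tall; not needed. Origin at the centre of its underside.
- hammer: Hammer lying on the bench; not needed. Origin under its middle.
There are look-alikes about, which are no part of the job. What is shaped like the panel but purple or red is not meant.

How it is judged (in metres and radians):
On the way, in this order (a step that is already met when the one before it is completed fails the run):
1. the blank is home against the stop plate with the catch up behind it (x of hub in the frame of gutter between 0.096 and 0.103 m and z of hub in the frame of gutter between 0.027 and 0.033 m and angle between the z axis of hub and the y axis of gutter, either way round below 0.1 rad and value of joint catch below 0.15 rad), for 0.2 s.
2. the start button is pressed all the way down with the blank home (value of joint start above 0.0045 m and x of hub in the frame of gutter above 0.096 m), for 0.02 s.
At the end, for the whole second after the job is handed in: The hub blank rests in the gutter against the stop plate (centre within 4.5 mm of home along the gutter, 3 mm in height, axis across the gutter within 0.1 rad), at rest, with the catch up behind it (joint under 0.15 rad); the start button has been pressed (beyond 4.5 mm) and is up again (all of step 1 and linear speed of hub below 0.02 m/s and value of joint each of start, mushroom below 0.002 m); the robot touches nothing.
It fails at once if the blank is lifted more than 25 mm off the gutter floor or taken out of the gutter (z of hub in the frame of gutter above 0.055 m or x of hub in the frame of gutter below -0.16 m or y of hub in the frame of gutter below -0.04 m or y of hub in the frame of gutter above 0.04 m).
It fails at once if the blank is knocked up the gutter (faster than 0.65 m/s) or rammed into the stop plate (more than 80 N) (linear speed of hub above 0.65 m/s or contact force between hub and stop above 80 N).
It fails at once if start is pressed before the blank is home (value of joint start above 0.003 m and x of hub in the frame of gutter below 0.096 m).
It fails at once if the mushroom-headed stop button is pressed (value of joint mushroom above 0.003 m).
It fails at once if something else on the bench is moved by more than 20 mm (distance of any of spare_a, spare_b, f_clamp, c_clamp, tin, tape, hammer from where it was at the start of the episode above 0.02 m).
It also fails if it takes over 48 s, if anything falls off the work surface, if the arm or the gripper's body presses on something with over 40 N, if the wrist force passes 120 N, or if a joint passes its speed limit or range.

## Working session

There is one attempt and no reset: what is moved stays moved. The work goes in short steps, Python scripts to look and compute and a tool call to move; the robot and the scene stay as the last step left them, time stands still between calls to the robot, and variables do not carry over. Pictures are saved under pics/ and viewed, on a budget of 10 in all, crops included, one or two more only if the job needs it, and the job is handed in when it is done.

Besides the shell and the picture viewer there is one more tool, called after "Request:" as name(argument=value, ...) on one line, values as JSON. move_arm: Moves the arm, as the interface text tells. Its arguments: {"type":"object","properties":{"deltas":{"type":"array","items":{"type":"array","items":{"type":"array","items":{"type":"number"}}}},"newtons":{"type":"number"}},"required":["deltas"]}

```bash
mkdir -p pics; python3 - <<'E'
from rig import read_state, grab_frame, arm
import cv2,numpy as np
for n in("side","top"):
    f=grab_frame(n); cv2.imwrite(f"pics/{n}0.png",cv2.cvtColor(f["color"],cv2.COLOR_RGB2BGR))
    print(n,f["fov_y"],f["cx"],f["cy"]);print(np.round(f["pose"],3))
s=read_state();print(s["position"],np.round(s["ee_rot"],3),s["gripper_width"],s["time_s"],arm.tcp_to_grasp)
E
```

```text
side 50.134632139565326 252.5178200069431 188.42006725840488
[[-9.970000e-01 -7.100000e-02  4.300000e-02  4.779080e+02]
 [-8.200000e-02  7.720000e-01 -6.300000e-01  8.689550e+02]
 [ 1.100000e-02 -6.320000e-01 -7.750000e-01  1.160881e+03]
 [ 0.000000e+00  0.000000e+00  0.000000e+00  1.000000e+00]]
top 54.76908040333332 251.37318934900944 192.41197988293308
[[ 1.600000e-02 -9.970000e-01  7.000000e-02  4.585870e+02]
 [-1.000000e+00 -1.600000e-02 -0.000000e+00  1.631100e+01]
 [ 2.000000e-03 -7.000000e-02 -9.980000e-01  1.290488e+03]
 [ 0.000000e+00  0.000000e+00  0.000000e+00  1.000000e+00]]
[ 124.15656602 -535.56157746  204.93770414] [[ 0.974  0.226 -0.   ]
 [ 0.226 -0.974  0.001]
 [ 0.    -0.001 -1.   ]] 0.9983723292367377 0.1 -18.8
```

View pics/top0.png

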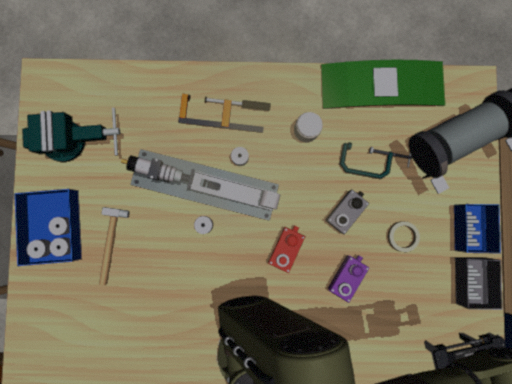

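View pics/side0.png

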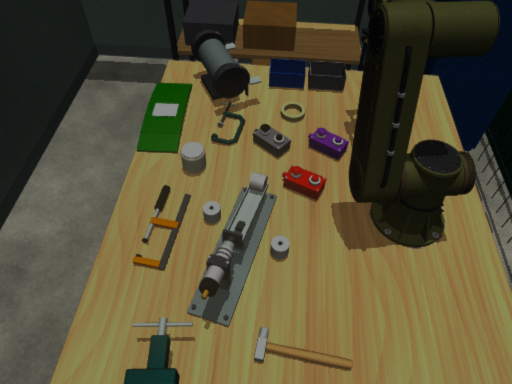

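Top view: the hub is at about (270,197), at the low (right) end of the gutter. The stop and drill lie to the left, near (190,178). Panel-shaped candidates are grey (348,212), red (287,249) and purple (349,278), and I choose the grey one. Hub-like spares stand at (240,156) and (203,225), with more in the blue box. Next is a close crop of the station and the panel.

```bash
python3 - <<'E'
import cv2,numpy as np
t=cv2.imread("pics/top0.png");s=cv2.imread("pics/side0.png")
r=lambda i,x,y,w,h,W,H:cv2.resize(i[y:y+h,x:x+w],(W,H),interpolation=cv2.INTER_CUBIC)
a=r(t,120,140,160,80,800,400)           # x5
b=r(t,320,185,50,50,200,200)
b2=r(s,190,170,100,50,400,200);c=r(s,245,115,50,50,200,200)
cv2.imwrite("pics/c1.png",np.vstack([a,np.hstack([b,b2,c])]))
E
```

```text
(no output)
```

View pics/c1.png

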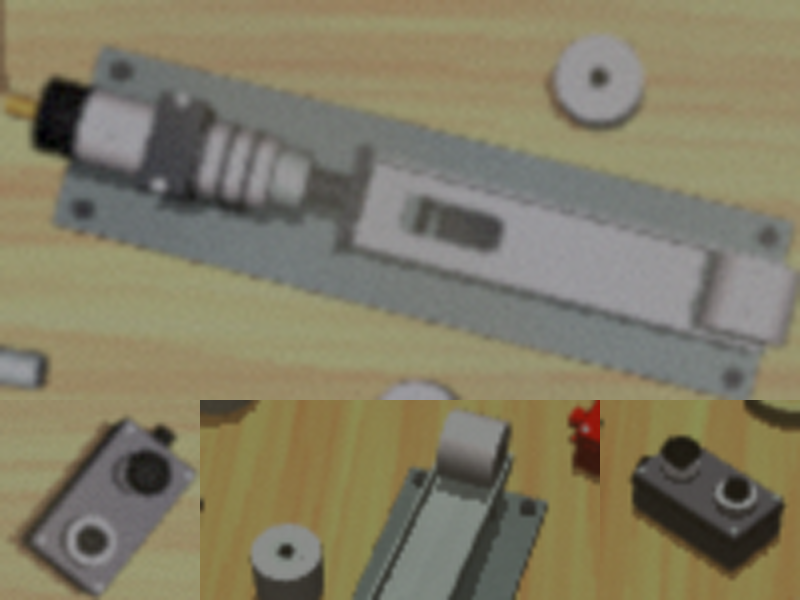

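The crop confirms the grey panel. The start button, ringed and flat, is at top (342.5,220) and side (279.5,137). The mushroom is at top (356.7,203). The four base-plate screws are clear at crop (121,70), (83,208), (769,236) and (733,377).

```bash
cat > h.py <<'E'
import numpy as np,cv2
from rig import read_state,grab_frame,arm
def ray(f,u,v):
    F=f["color"].shape[0]/2/np.tan(np.radians(f["fov_y"]/2));P=f["pose"]
    d=P[:3,:3]@np.array([(u-f["cx"])/F,(v-f["cy"])/F,1]);return P[:3,3],d
def onz(f,u,v,z):
    o,d=ray(f,u,v);return o+d*(z-o[2])/d[2]
def tri(f,p,g,q):
    o,d=ray(f,*p);a,b=ray(g,*q)
    st=np.linalg.lstsq(np.c_[d,-b],a-o,rcond=None)[0]
    A,B=o+d*st[0],a+b*st[1];return (A+B)/2,np.linalg.norm(A-B)
def proj(f,X):
    F=f["color"].shape[0]/2/np.tan(np.radians(f["fov_y"]/2));P=f["pose"]
    c=P[:3,:3].T@(np.asarray(X)-P[:3,3]);return F*c[0]/c[2]+f["cx"],F*c[1]/c[2]+f["cy"]
E
python3 - <<'E'
from h import *
t=grab_frame("top");s=grab_frame("side")
c=lambda u,v:(120+(u+.5)/5-.5,140+(v+.5)/5-.5)
S=[onz(t,*c(*p),10) for p in[(121,70),(83,208),(769,236),(733,377)]]
print(np.round(S,1))
m=np.mean(S,0);d=(S[0]+S[1]-S[2]-S[3])/2;L=np.linalg.norm(d);ux=d/L
print("centre",m,"len",L,"heading deg",np.degrees(np.arctan2(ux[1],ux[0])))
org=m-100*ux;print("gutter origin xy",org)
a=np.radians(8);gx=ux*np.cos(a)+np.array([0,0,np.sin(a)]);gz=-ux*np.sin(a)+np.array([0,0,np.cos(a)])
O=np.array([org[0],org[1],68]);
for x in(-126,100.5):print("hub ctr at",x,O+x*gx+30*gz,proj(t,O+x*gx+30*gz),proj(s,O+x*gx+30*gz))
for p in(130.5,-147):print("edge",p,proj(t,O+p*gx+(52 if p>0 else 8)*gz))
print("start",tri(t,(342.6,220.2),s,(279.4,137.2)));print("mush",tri(t,(356.7,202.8),s,(265.6,127.2)))
print("start@60",onz(t,342.6,220.2,60),"spareb",onz(t,203.3,225,50),"sparea",onz(t,239.6,156,50))
st=read_state();print(st["position"],st["q"],st["time_s"])
E
```

```text
[[677.9 393.   10. ]
 [580.8 415.8  10. ]
 [569.  -60.3  10. ]
 [471.  -36.7  10. ]]
centre [574.6952328 177.9567112  10.       ] len 465.8914457430391 heading deg 76.43140156714658
gutter origin xy [551.23429438  80.74773852  10.        ]
hub ctr at -126 [520.98165602 -44.60223019  80.17223134] (np.float64(269.7240297664702), np.float64(199.5449058319724)) (np.float64(258.1617573862033), np.float64(180.93302103889982))
hub ctr at 100.5 [573.60353619 173.43333262 111.69493871] (np.float64(202.18260883008656), np.float64(181.48779524207563)) (np.float64(236.02743829827102), np.float64(227.28650092399494))
edge 130.5 (np.float64(192.85941802763386), np.float64(178.53815458061342))
edge -147 (np.float64(274.49895969086657), np.float64(201.24984073515026))
start (array([ 456.92520511, -287.34219375,   61.89769933]), np.float64(1.0468638275240802))
mush (array([ 514.06198303, -332.52017275,   67.66200334]), np.float64(2.8931209936317965))
start@60 [ 457.44673032 -287.82397925   60.        ] spareb [434.0083161  174.23816727  50.        ] sparea [668.14068117  57.49439051  50.        ]
[ 124.19361905 -535.62731333  205.10370469] [-1.40957816e+00  3.00251110e-01  1.52135252e+00  1.47521664e-05
  1.32069924e+00 -6.65496716e-02] 0.2
```

The prediction for the hub, top (269.7,199.5), matches the picture. I now move over the low side of the hub with the fingers nearly shut and tool x up the gutter.

Request:
move_arm(deltas=[[[0.15, 4, -2.8, 0, -6], [0.15, 8, -5.7, 0, -12], [0.15, 12, -8.6, 0, -18], [0.15, 16, -11.4, 0, -24], [0.15, 20, -14.3, 0, -30], [0.15, 24, -17.1, 0, -36], [0.15, 28, -20, 0, -42], [0.15, 32, -22.9, 0, -48], [0.15, 36, -25.7, 0, -54], [0.15, 40, -28.6, 0, -60], [0.15, 44, -31.4, 0, -63.4], [0.15, 47.1, -33.7, 0, -63.4]]])

```text
time_s: 1.4
position: [508.2, -98.9, 205.4]
ee_rot: [[0.231, 0.973, 0.0], [0.973, -0.231, 0.0], [0.0, -0.0, -1.0]]
wrist_force: [-0.5, -0.6, 0.4]
gripper_width: 0.151
```

Request:
move_arm(deltas=[[[0.15, 0, 0, 0, 0], [0.15, 0, 0, 0, 0]]])

```text
time_s: 1.6
position: [506.9, -100.7, 205.0]
ee_rot: [[0.233, 0.973, -0.001], [0.973, -0.233, 0.0], [-0.0, -0.001, -1.0]]
wrist_force: [0.4, -0.6, -0.3]
gripper_width: 0.147
```

Request:
move_arm(deltas=[[[0.15, 0, 0, 4, 0], [0.15, 0, 0, 8, 0], [0.15, 0, 0, 12, 0], [0.15, 0, 0, 13.5, 0], [0.15, 0, 0, 13.5, 0], [0.15, 0.6, 0, 13.5, 0], [0.15, 1.2, 0, 13.5, 0], [0.15, 1.2, 0, 13.5, 0]]])

```text
time_s: 2.4
position: [510.4, -89.0, 71.7]
ee_rot: [[0.234, 0.972, 0.002], [0.972, -0.234, -0.0], [0.0, 0.002, -1.0]]
wrist_force: [0.1, 0.4, 0.4]
gripper_width: 0.15
```

```bash
python3 - <<'E'
from h import *
s=grab_frame("side")["color"];t=grab_frame("top")["color"]
r=lambda i,x,y,w,h,W,H:cv2.resize(i[y:y+h,x:x+w],(W,H),interpolation=cv2.INTER_CUBIC)
cv2.imwrite("pics/c2.png",cv2.cvtColor(np.hstack([r(s,210,130,80,100,400,500),r(t,220,160,80,100,400,500)]),cv2.COLOR_RGB2BGR))
E
```

```text
(no output)
```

View pics/c2.png

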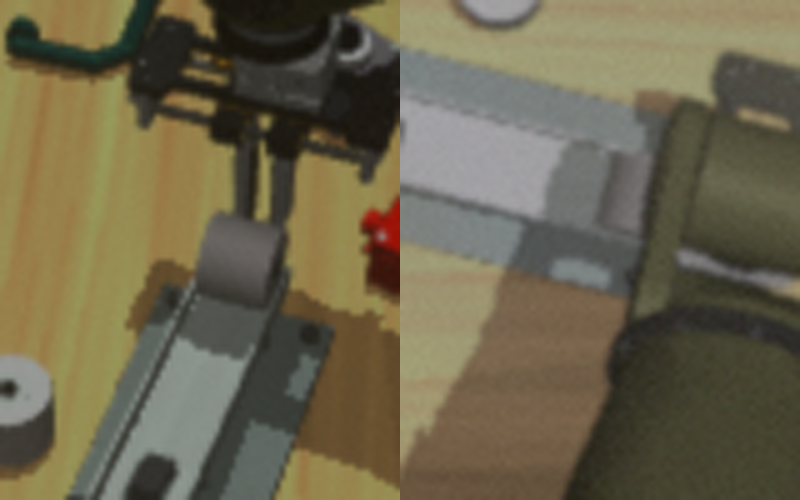

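Side view: both fingertips stand behind the hub at crop (265,180) and are about centred on it. I start rolling it.

Request:
move_arm(deltas=[[[0.15, 0.7, 0, -0.1, 0], [0.15, 1.4, 0, -0.2, 0], [0.15, 2.2, 0, -0.3, 0], [0.15, 3.1, 0, -0.4, 0], [0.15, 4.1, 0, -0.55, 0], [0.15, 5.1, 0, -0.7, 0], [0.15, 6.1, 0, -0.8, 0], [0.15, 7.1, 0, -0.95, 0], [0.15, 8.1, 0, -1.1, 0], [0.15, 9.1, 0, -1.2, 0], [0.15, 9.7, 0, -1.3, 0], [0.15, 10, 0, -1.35, 0]]])

```text
time_s: 3.7
position: [533.3, 8.4, 84.0]
ee_rot: [[0.234, 0.972, -0.0], [0.972, -0.234, -0.0], [-0.0, -0.0, -1.0]]
wrist_force: [-0.4, -1.7, 1.4]
gripper_width: 0.149
```

```bash
python3 - <<'E'
from h import *
s=grab_frame("side")["color"];t=grab_frame("top")["color"]
r=lambda i,x,y,w,h,W,H:cv2.resize(i[y:y+h,x:x+w],(W,H),interpolation=cv2.INTER_CUBIC)
cv2.imwrite("pics/c3.png",cv2.cvtColor(np.hstack([r(s,200,150,80,100,400,500),r(t,190,150,80,100,400,500)]),cv2.COLOR_RGB2BGR))
print(read_state())
E
```

```text
{'time_s': 3.8, 'q': array([-5.35125813e-02,  3.96980406e-01,  1.69389522e+00,  1.59748147e-04,
        1.05083866e+00,  1.82417912e-01]), 'joint_velocities': array([-0.0138694 ,  0.00050684,  0.0052211 , -0.00112356, -0.00195406,
       -0.00811776]), 'joint_efforts': array([ 5.78534100e-01, -5.41213810e+01, -3.09557033e+01,  1.24901757e-01,
        2.97158933e-02,  1.27075855e-01]), 'position': array([533.18215071,   8.13082085,  83.89925603]), 'ee_rot': array([[ 2.33824988e-01,  9.72278696e-01, -1.14042357e-04],
       [ 9.72278696e-01, -2.33824971e-01,  1.44943134e-04],
       [ 1.14259170e-04, -1.44772281e-04, -9.99999983e-01]]), 'wrist_force': array([-0.08599838, -0.92528779,  0.33661889]), 'wrist_torque': array([-0.20752125, -0.00690653, -0.03416396]), 'gripper_width': 0.14848002848747083}
```

View pics/c3.png

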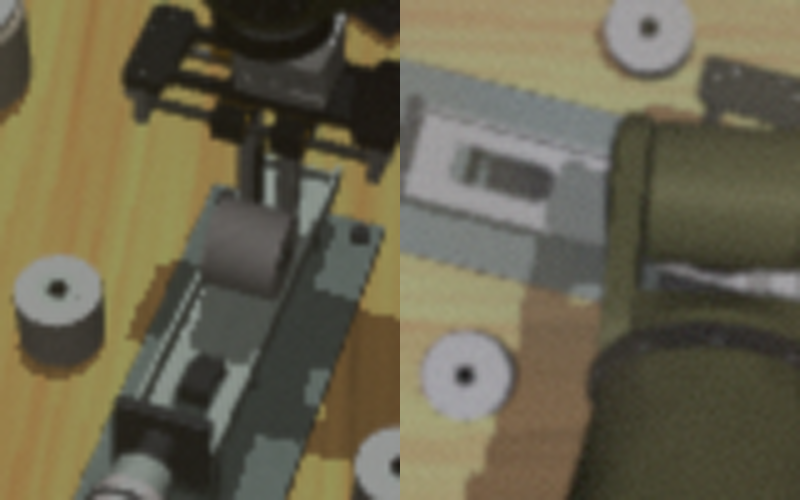

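The hub is rolling square and has reached about mid-gutter, short of the catch. I continue.

Request:
move_arm(deltas=[[[0.15, 0.6, 0, -0.1, 0], [0.15, 1.5, 0, -0.2, 0], [0.15, 2.5, 0, -0.35, 0], [0.15, 3.5, 0, -0.5, 0], [0.15, 4.5, 0, -0.6, 0], [0.15, 5.5, 0, -0.75, 0], [0.15, 6.5, 0, -0.9, 0], [0.15, 7.5, 0, -1.05, 0], [0.15, 8.5, 0, -1.2, 0], [0.15, 9.3, 0, -1.3, 0], [0.15, 9.9, 0, -1.4, 0], [0.15, 10.4, 0, -1.45, 0]]])

```text
time_s: 5.0
position: [557.6, 109.4, 98.5]
ee_rot: [[0.234, 0.972, -0.0], [0.972, -0.234, 0.0], [0.0, -0.0, -1.0]]
wrist_force: [-0.0, -2.5, 1.0]
gripper_width: 0.151
```

Request:
move_arm(deltas=[[[0.15, 0.3, 0, -0.05, 0], [0.15, 0.6, 0, -0.1, 0], [0.15, 0.9, 0, -0.1, 0], [0.15, 1.2, 0, -0.15, 0], [0.15, 1.5, 0, -0.2, 0], [0.15, 1.7, 0, -0.25, 0], [0.15, 1.7, 0, -0.25, 0]]])

```text
time_s: 5.7
position: [561.5, 125.8, 100.9]
ee_rot: [[0.234, 0.972, 0.0], [0.972, -0.234, 0.0], [0.0, -0.0, -1.0]]
wrist_force: [-0.0, -0.4, 1.5]
gripper_width: 0.15
```

Request:
move_arm(deltas=[[[0.15, 0.2, 0, -0.02, 0], [0.15, 0.4, 0, -0.05, 0], [0.15, 0.6, 0, -0.08, 0], [0.15, 0.8, 0, -0.1, 0], [0.15, 0.8, 0, -0.1, 0]]])

```text
time_s: 6.2
position: [563.5, 133.5, 102.0]
ee_rot: [[0.234, 0.972, 0.0], [0.972, -0.234, 0.0], [0.0, 0.0, -1.0]]
wrist_force: [0.1, -0.2, 0.5]
gripper_width: 0.148
```

```bash
python3 - <<'E'
from h import *
s=grab_frame("side")["color"]
r=lambda i,x,y,w,h,W,H:cv2.resize(i[y:y+h,x:x+w],(W,H),interpolation=cv2.INTER_CUBIC)
cv2.imwrite("pics/c4.png",cv2.cvtColor(r(s,205,180,64,64,576,576),cv2.COLOR_RGB2BGR))
print(read_state()["wrist_force"])
E
```

```text
[-0.59647427 -0.59875284  1.0171727 ]
```

View pics/c4.png

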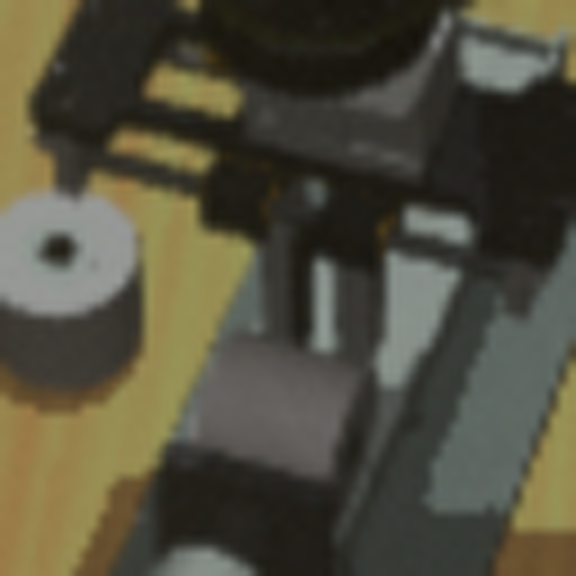

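The hub sits right at the stop plate in this view, at crop (280,410). I press on gently until it seats.

Request:
move_arm(deltas=[[[0.15, 0.1, 0, -0.01, 0], [0.15, 0.2, 0, -0.02, 0], [0.15, 0.3, 0, -0.03, 0], [0.15, 0.3, 0, -0.03, 0]]])

```text
time_s: 6.65
position: [564.1, 136.2, 102.3]
ee_rot: [[0.234, 0.972, 0.0], [0.972, -0.234, 0.0], [0.0, 0.0, -1.0]]
wrist_force: [-0.6, -0.5, 0.0]
gripper_width: 0.152
```

Request:
move_arm(deltas=[[[0.15, 0.1, 0, -0.01, 0], [0.15, 0.15, 0, -0.02, 0], [0.15, 0.15, 0, -0.02, 0]]])

```text
time_s: 6.95
position: [564.4, 137.6, 102.5]
ee_rot: [[0.234, 0.972, -0.0], [0.972, -0.234, 0.0], [0.0, -0.0, -1.0]]
wrist_force: [0.5, -0.4, 0.0]
gripper_width: 0.149
```

Request:
move_arm(deltas=[[[0.15, 0.1, 0, -0.01, 0], [0.15, 0.2, 0, -0.02, 0], [0.15, 0.2, 0, -0.02, 0]]])

```text
time_s: 7.25
position: [564.8, 139.2, 102.6]
ee_rot: [[0.234, 0.972, -0.0], [0.972, -0.234, -0.001], [-0.001, -0.0, -1.0]]
wrist_force: [-1.8, -3.9, 1.2]
gripper_width: 0.147
```

Request:
move_arm(deltas=[[[0.15, 0.1, 0, -0.01, 0], [0.15, 0.2, 0, -0.02, 0], [0.15, 0.2, 0, -0.02, 0]]])

```text
time_s: 7.55
position: [564.9, 139.4, 102.6]
ee_rot: [[0.235, 0.972, -0.002], [0.972, -0.235, -0.004], [-0.004, -0.001, -1.0]]
wrist_force: [-5.0, -16.1, 2.5]
gripper_width: 0.153
```

The contact is firm at 16 N, so the hub is against the stop plate. I back off, rise and look.

Request:
move_arm(deltas=[[[0.15, -0.3, 0, 0, 0], [0.15, -0.8, 0, 0, 0], [0.15, -2, 0, 0, 0], [0.15, -4, 0, -1, 0], [0.15, -7, 0, -4, 0], [0.15, -11, 0, -7, 0], [0.15, -15, 0, -10, 0], [0.15, -19, 0, -10, 0], [0, -23.5, 0, -10, 0], [0, -28, 0, -10, 0], [0, -28, 0, -10, 0]]])

```text
time_s: 8.65
position: [498.3, -135.1, 203.0]
ee_rot: [[0.239, 0.971, 0.0], [0.971, -0.239, -0.001], [-0.0, 0.0, -1.0]]
wrist_force: [-0.2, 0.9, -0.1]
gripper_width: 0.003
```

```bash
python3 - <<'E'
from h import *
S=grab_frame("side");T=grab_frame("top");s,t=S["color"],T["color"]
r=lambda i,x,y,w,h,W,H:cv2.resize(i[y:y+h,x:x+w],(W,H),interpolation=cv2.INTER_CUBIC)
cv2.imwrite("pics/c5.png",cv2.cvtColor(np.hstack([r(s,205,190,50,60,400,480),r(t,180,155,50,60,400,480)]),cv2.COLOR_RGB2BGR))
print(read_state()["position"])
E
```

```text
[ 499.35901685 -131.64065975  202.89764155]
```

View pics/c5.png

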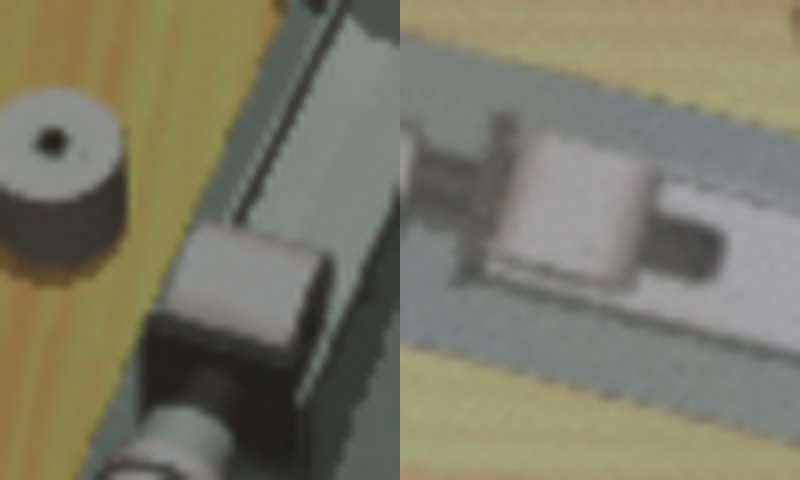

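The hub sits square against the stop plate and stays there on the slope with the fingers gone. That shows the catch is up. Next I move over the start button.

Request:
move_arm(deltas=[[[0, -4, -0.1, 0, 0], [0, -8, -0.2, 0, 0], [0, -12, -0.3, 0, 0], [0, -16.2, -0.4, 2, 0], [0, -16.2, -0.4, 6, 0], [0, -16.2, -0.4, 10, 0], [0, -16.2, -0.4, 12.5, 0], [0, -16.2, -0.4, 12.5, 0], [0, -16.2, -0.4, 12.5, 0]]])

```text
time_s: 9.65
position: [458.6, -286.8, 78.7]
ee_rot: [[0.233, 0.972, 0.0], [0.972, -0.233, -0.0], [-0.0, 0.0, -1.0]]
wrist_force: [-0.6, -0.3, 1.1]
gripper_width: 0.007
```

```bash
python3 - <<'E'
from h import *
S=grab_frame("side");T=grab_frame("top");s,t=S["color"],T["color"]
r=lambda i,x,y,w,h,W,H:cv2.resize(i[y:y+h,x:x+w],(W,H),interpolation=cv2.INTER_CUBIC)
cv2.imwrite("pics/c6.png",cv2.cvtColor(np.hstack([r(s,245,95,60,70,420,490),r(t,315,175,50,70,350,490)]),cv2.COLOR_RGB2BGR))
p=read_state()["position"];print(p,proj(S,p),proj(T,p))
E
```

```text
[ 458.95579995 -287.37618299   79.6467372 ] (np.float64(279.0206987238706), np.float64(133.75932817248412)) (np.float64(343.9516798802829), np.float64(219.76316099898625))
```

View pics/c6.png

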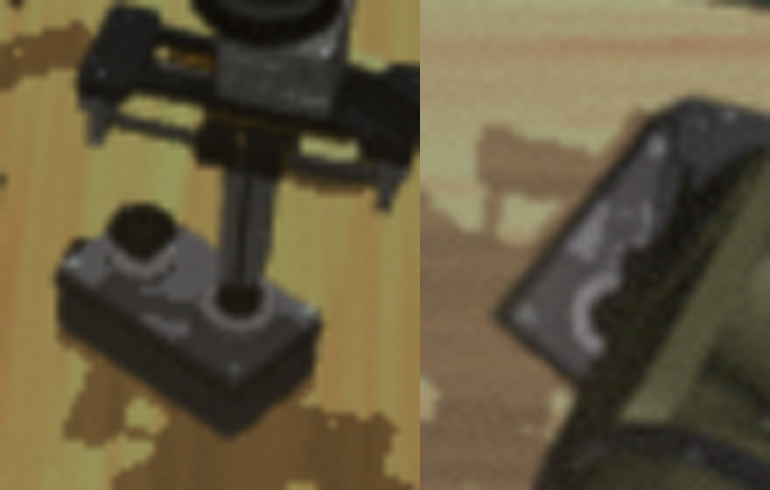

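The fingertips are right over the start button, at side crop (240,285), and well clear of the mushroom at (140,235). I press down.

Request:
move_arm(deltas=[[[0, 0, -0.2, 0.5, 0], [0, 0, -0.2, 1.0, 0], [0, 0, -0.2, 1.4, 0], [0, 0, -0.2, 1.6, 0], [0, 0, -0.2, 1.8, 0], [0, 0, -0.2, 1.8, 0]]])

```text
time_s: 10.35
position: [456.8, -287.4, 64.9]
ee_rot: [[0.234, 0.972, 0.003], [0.972, -0.234, -0.002], [-0.001, 0.003, -1.0]]
wrist_force: [-20.8, 14.8, 62.0]
gripper_width: 0.003
```

Request:
move_arm(deltas=[[[0, 0, 0, 0.2, 0], [0, 0, 0, 0.4, 0], [0, 0, 0, 0.4, 0]]])

```text
time_s: 10.65
position: [457.0, -287.7, 64.0]
ee_rot: [[0.234, 0.972, 0.004], [0.972, -0.234, -0.003], [-0.002, 0.004, -1.0]]
wrist_force: [-36.3, 24.0, 98.9]
gripper_width: 0.004
```

The force is much too high (norm about 108 N), so I back off and find where contact begins.

Request:
move_arm(deltas=[[[0, 0, 0, -0.4, 0], [0, 0, 0, -0.6, 0], [0, 0, 0, -0.6, 0]]])

```text
time_s: 10.95
position: [456.7, -287.3, 65.4]
ee_rot: [[0.234, 0.972, 0.002], [0.972, -0.234, -0.002], [-0.001, 0.003, -1.0]]
wrist_force: [-14.1, 10.1, 42.1]
gripper_width: 0.002
```

Request:
move_arm(deltas=[[[0, 0, 0, -0.3, 0], [0, 0, 0, -0.3, 0]]])

```text
time_s: 11.15
position: [456.4, -287.1, 66.0]
ee_rot: [[0.234, 0.972, 0.002], [0.972, -0.234, -0.001], [-0.001, 0.002, -1.0]]
wrist_force: [-1.2, 2.2, 14.9]
gripper_width: 0.005
```

Request:
move_arm(deltas=[[[0, 0, 0, -0.3, 0], [0, 0, 0, -0.3, 0]]])

```text
time_s: 11.35
position: [456.4, -287.0, 68.4]
ee_rot: [[0.234, 0.972, 0.001], [0.972, -0.234, -0.001], [-0.0, 0.001, -1.0]]
wrist_force: [2.6, -0.7, 2.9]
gripper_width: 0.003
```

Request:
move_arm(deltas=[[[0, 0, 0, -0.2, 0], [0, 0, 0, -0.2, 0], [0, 0, 0, -0.2, 0]]])

```text
time_s: 11.65
position: [456.1, -286.9, 69.8]
ee_rot: [[0.234, 0.972, 0.0], [0.972, -0.234, -0.0], [-0.0, 0.0, -1.0]]
wrist_force: [1.6, 0.0, 2.2]
gripper_width: 0.009
```

Request:
move_arm(deltas=[[[0, 0, 0, -0.2, 0], [0, 0, 0, -0.2, 0], [0, 0, 0, -0.2, 0]]])

```text
time_s: 11.95
position: [455.8, -286.8, 71.7]
ee_rot: [[0.234, 0.972, -0.0], [0.972, -0.234, 0.0], [0.0, -0.0, -1.0]]
wrist_force: [-0.3, -0.4, 2.1]
gripper_width: 0.006
```

Request:
move_arm(deltas=[[[0, 0, 0, -0.5, 0], [0, 0, 0, -0.5, 0], [0, 0, 0, -0.5, 0]]])

```text
time_s: 12.25
position: [456.0, -286.9, 76.9]
ee_rot: [[0.234, 0.972, 0.0], [0.972, -0.234, -0.0], [-0.0, 0.0, -1.0]]
wrist_force: [0.0, -0.3, 0.0]
gripper_width: 0.007
```

A 2–3 N spring force runs from about z = 72 down to a hard stop at 66, which matches the button's full 6 mm of travel. The earlier press therefore bottomed it. I retreat and do a last check.

Request:
move_arm(deltas=[[[0, 0, 0, -4, 0], [0, 0, 0, -8, 0], [0, -3, 0, -12, 0], [0, -8, -4, -13, 0], [0, -13, -8, -13, 0], [0, -18, -10, -13, 0], [0, -18, -10, -13, 0], [0, -18, -10, -13, 0]]])

```text
time_s: 13.05
position: [314.1, -440.6, 206.7]
ee_rot: [[0.238, 0.971, -0.0], [0.971, -0.238, -0.0], [-0.0, -0.0, -1.0]]
wrist_force: [0.6, 0.2, 0.5]
gripper_width: 0.004
```

```bash
python3 - <<'E'
from h import *
S=grab_frame("side");T=grab_frame("top");s,t=S["color"],T["color"]
r=lambda i,x,y,w,h,W,H:cv2.resize(i[y:y+h,x:x+w],(W,H),interpolation=cv2.INTER_CUBIC)
a=r(s,130,90,180,240,400,533)
b=np.vstack([r(t,90,90,220,110,400,200),r(t,180,155,50,42,400,333)])
cv2.imwrite("pics/c7.png",cv2.cvtColor(np.hstack([a,b]),cv2.COLOR_RGB2BGR))
st=read_state();print(st["position"],st["wrist_force"],st["time_s"])
E
```

```text
[ 316.35209338 -438.42937028  206.58040554] [ 0.58430269 -0.17307689 -1.23395583] 13.15
```

View pics/c7.png

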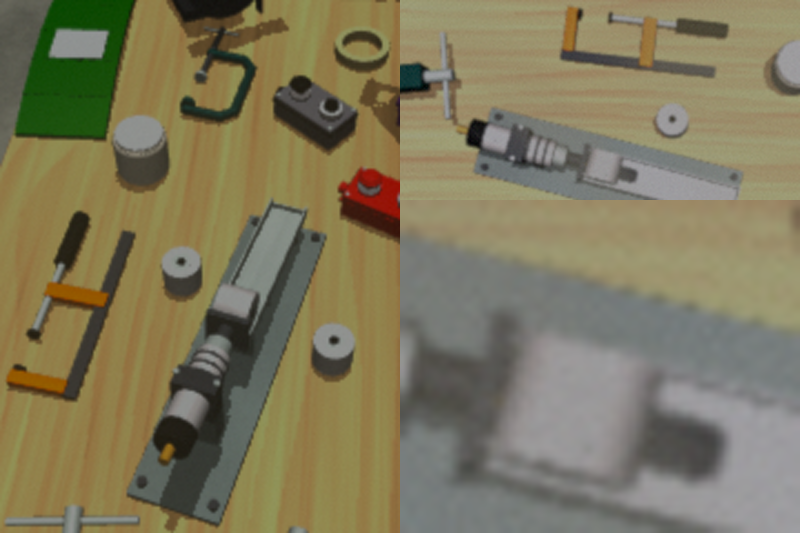

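The blank is still home against the stop plate, both buttons are up, everything else is where it stood, and the arm is clear. I hand in.

```bash
python3 -c "
from rig import arm;print(arm.sign_off())"
```

```text
the job is handed in; nothing more can be done
None
```

I rolled the blank up the gutter with nearly shut fingertips, over the catch and against the stop plate. I then pressed the start button to its end stop, retreated and handed in at about 13 s. The hand-in gave no verdict.

- **Blank:** it seated against the plate with a push of about 17 N. The pictures after the push and after the press both show it square against the plate and staying there on the slope. The catch itself is hidden, so I infer that it is up.
- **Start button:** I felt a spring force of 2–3 N from about z = 72 mm down to a hard stop at about 66 mm, which fits the full 6 mm of travel. The springs gave a little less than the stated 4 N.
- **Disagreement:** triangulation put the button's top at about 62 mm, roughly 10 mm too low. Because of that I pressed too hard: the wrist force read about 108 N after the press, close to the 120 N limit. The peak between readings was not seen.
- **Rest of the bench:** by eye, nothing else visible in the last picture had moved, and the mushroom button was not touched. The hammer was outside that picture, and the arm never went near it.

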